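# Index the rotary stage to its next hole

## Task

The work on the little rotary indexing stage has to come round to its next station. Pull the spring plunger on the stage's arm up out of its hole, turn the stage anticlockwise (seen from above) to the very next hole, and let the plunger spring fully home there so that the stage is locked. Leave the brass block sitting in its nest on the stage and do not disturb the other things on the bench.

Things in the scene. Friction and masses are not known exactly. Their poses are not given: they have to be found in the camera images.
- index_base: Fixed round grey base of the rotary stage, 232 mm across and 12 mm thick, standing on the bench; origin on the stage's axis at the underside, z up. The home hole lies 150 degrees anticlockwise from its x axis. The arm of a desk lamp crosses the bench to the right of it, 0.37 to 0.48 m above the bench: pass over it or keep clear.
- home_hole (a point): Mouth centre of the 13 mm square home hole in the steel index track, where the plunger starts, 95 mm from the axis and 24 mm above the bench. The next hole lies at the same radius, somewhere 38 to 64 degrees further anticlockwise: set differently each time and not reported, though holes can be seen. The hole 34 degrees beyond the next one is the wrong one.
- track (a point): Point on the stage's axis at the height of the track's top, 24 mm above the bench. The flat steel track (radius 81 to 109 mm) runs on the base under the plunger: a fixed plate, continued by an adjustable segment 0.3 mm lower. It is unbroken between the holes and runs on past them.
- stage_axis (a point): Point on the vertical turning axis of the stage, on its upper face, 42 mm above the bench. The stage is an aluminium disc of 142 mm diameter with one arm, 32 mm wide, that reaches out to 110 mm and carries the plunger at radius 95 mm; a steel boss of 26 mm diameter round the plunger ends 54 mm above the bench.
- knob (a point): Middle of the plunger's black upright cylindrical knob, 22 mm in diameter (24 mm at the top cap), with the plunger home from 62 to 92 mm above the bench, this point at 77 mm. It can be pinched from above from any side. It stands 95 mm from the stage's axis and goes round with the stage.
- plunger (a joint): Lift of the spring plunger in m: 0 = fully home in a hole, about 0.010 = the 10 mm pin with round tip is out of the hole and rides on the track, 0.016 = end of travel. The spring pushes it down with about 6 N at 0 and 11 N at 0.016. Let go over the track, the pin rides on it with little friction, and drops by itself into a hole that it is moved over.
- stage (a joint): Angle of the stage in rad, 0 = at the home hole, positive anticlockwise seen from above; limits -0.25 and 1.85. Stiff enough to stay where it is left (about 0.12 N m, 1 to 3 N at the knob); in a hole it has about 0.02 rad of play.
- dapping_block: Loose brass cube of 50 mm, 0.7 to 1 kg, standing in a nest of low lugs (7 mm high) in the middle of the stage; origin at the centre of its underside, 42 mm above the bench. Its top is about 93 mm above the bench.
- matchbox: Bystander: loose matchbox, 54 x 37 x 16 mm, lying on the bench to the right of the base, nearer the robot; origin at the centre of its underside.
- steel_block: Bystander: loose flat steel bench block, 64 x 64 x 20 mm, lying on the bench behind and left of the base; origin at the centre of its underside.

How it is judged:
On the way, in this order (a step that is already met when the one before it is completed fails the run):
1. the plunger is pulled clear of its home hole (value of joint plunger above 0.009 m and value of joint stage below 0.15 rad), for 0.05 s.
2. the stage is turned away from the home hole (value of joint stage above 0.25 rad), for 0.05 s.
At the end, for the whole second after the job is handed in: The plunger is fully home (lift under 2 mm) in the next hole, that is with the stage at rest between 0.63 and 1.17 rad, and the brass block stands upright in its nest, within 6 mm of the stage's axis (value of joint plunger below 0.002 m and value of joint stage between 0.63 and 1.17 rad and velocity of joint stage between -0.05 and 0.05 rad/s and distance between dapping_block and stage_axis below 0.006 m and angle between dapping_block's own z axis and vertical below 0.1 rad); the robot touches nothing.
It fails at once if the brass block is knocked out of its nest (distance between dapping_block and stage_axis above 0.012 m or angle between dapping_block's own z axis and vertical above 0.3 rad).
It fails at once if the matchbox or the steel block is shoved away (distance of any of matchbox, steel_block from where it was at the start of the episode above 0.02 m).
It also fails if it takes over 42 s, if anything falls off the work surface, if the arm or the gripper's body presses on something with over 40 N, if the wrist force passes 120 N, or if a joint passes its speed limit or range.

## Robot

A 6-joint arm with a two-finger parallel gripper is mounted at the origin on a cart in front of the work surface, level with it; the furniture and walls round the work are solid. World frame = base frame: x ahead of the robot, y to its left, z up, the work surface at z = 0. Lengths are in m, angles in rad, forces in N, time in s.
With the tool pointing down it reaches from about 0.325 to 0.9 m from the base axis. Payload 3.5 kg.
Tool frame: the origin (TCP) lies midway between the tips of the shut fingers; the grasp point (between the pads) lies 19 mm behind it; z points along the fingers, y is the line along which they close (so a half turn about z gives the same grasp; the last joint's range is limited). The gripper opens to 85 mm and grips with 20 to 120 N. Pads are 22 mm wide; open, the fingers measure 114 mm over their backs; the gripper's body (76 mm by 85 mm) begins 54 mm behind the grasp point. The pads swing forward as they close: fully open they stand 13 mm farther back than shut.
Start: joints at [-1.356, 0.276, -0.026, 1.268, 0, 1.467], TCP at [0.195, -0.594, 0.199] pointing down, gripper open.
Joint ranges: [-3.12, 3.12], [-0.85, 1.88], [-1.08, 1.24], [-1.95, 2.15], [-1.57, 1.53], [-3.14, 3.14]. Speed limits (rad/s): [2.57, 2.57, 3.14, 3.14, 3.14, 3.14].

## Interface

Orientations are given as a rotation vector (axis times angle).
In Python, from station import bot gives the robot as it stands.
- The arm moves only by the shell command python3 inch.py 'ROWS' [FORCE]. ROWS is a JSON list of rows, 1 to 5 of them, each an object with the fields jaw (the opening from 0.0 (shut) to 1.0 (fully open)), sx, sy, sz (the shift in mm), rz (a turn about the tool's z in units of 0.2 rad); a field left out counts as zero (the opening has to be given); each row is the pose to reach, as a shift and turn from the pose commanded when the command began, along the tool's axes at that moment; what a row does not reach only later rows make up. A row lasts 1/12 s, in which the tool goes at most 0.0417 m and 0.125 rad, less where a joint would pass 70% of its speed; a pose out of reach is approached as far as the arm can. The fingers move at their own pace and stop on an object; FORCE is the grip in N (left out, the last holds). Time passes only in rows, so rows that do not move let the fingers close. It prints the time, the measured TCP pose, the force, the opening and the grip force at its end. Input that does not fit is refused with a message, and nothing moves.
- bot.state(): the state, without advancing time (a new reading comes with each control period).
- bot.read_camera(name): name is "scene" or "top" or "wrist"; returns (picture, depth): 420x560x3 uint8, red, green, blue; 420x560 float32, m along the optical axis (not along the pixel's ray), 0 where there is no reading.
- bot.calibration(name): a dict with "intrinsics" (3x3 intrinsics, pixels), "world_from_camera" (4x4, takes a point from camera to world coordinates). Camera axes: x right, y up, looking along -z (the intrinsics and any distortion apply to the point x, -y, -z); pixel columns grow to the right and rows downward; lengths in m; the calibration is good to about 2 mm. A picture is of the moment at which its call begins: read the wrist's pose just before it. calibration takes no time and is no camera call; for the wrist camera it gives the pose at the moment of the call.
- bot.finish_job(): hands the job in; it is judged then, once.
The state is a dict: "time": time; "q": joint angles; "joint_vel": joint speeds; "joint_torque": joint torques, N m; "position": TCP position; "eef_rot": TCP orientation; "ft_force": force on the tool from outside, world axes, zero at the start; "wrist_torque": the same for the moment, N m; "gripper_width": opening from 0.0 (shut) to 1.0 (fully open); "grasp_force": force on a finger pad.
Only numpy, scipy, OpenCV 4.12 (cv2) and the standard library are available. Lean on these libraries where they do the work, as an engineer would, in place of code of your own. Each camera call takes 0.05 s, during which the arm holds its last target. There are 200 camera calls.

## Working session

There is one attempt and no reset: what is moved stays moved. The work goes in short steps, Python scripts to look and compute and a shell command to move; the robot and the scene stay as the last step left them, time stands still between calls to the robot, and variables do not carry over. Pictures are saved under pics/ and viewed, at most 10 in all, crops included, and the job is handed in when it is done.

```bash
ls; mkdir -p pics; cat > h.py <<'E'
import numpy as np, cv2
from station import bot
def px2w(name,uv,depth=None,z=None):
    c=bot.calibration(name);K=np.array(c['intrinsics']);T=np.array(c['world_from_camera'])
    r=np.array([(uv[0]-K[0,2])/K[0,0],-(uv[1]-K[1,2])/K[1,1],-1.])
    d=T[:3,:3]@r;o=T[:3,3]
    return o+d*(depth if z is None else (z-o[2])/d[2])
E
python3 - <<'E'
from h import *
s=bot.state();print(s)
for n in('top','scene'):
    p,d=bot.read_camera(n);np.save(n+'.npy',d);cv2.imwrite(f'pics/{n}1.png',p[:,:,::-1])
    c=bot.calibration(n);print(c)
E
```

```text
inch.py
pics
station.py
{'time': 0.0, 'q': array([-1.35642267e+00,  2.77130897e-01, -2.79113430e-02,  1.26803600e+00,
       -1.17181049e-05,  1.46739937e+00]), 'joint_vel': array([-0.00198113,  0.00098603, -0.00145582,  0.00079667,  0.00092215,
        0.0019154 ]), 'joint_torque': array([-1.93391636e-03, -4.45505369e+01,  2.95206857e+01,  1.66545465e-02,
       -5.88044190e-05, -1.46248230e-06]), 'position': array([ 0.19508147, -0.59284808,  0.19794678]), 'eef_rot': array([-3.09977291e+00, -4.96695053e-01,  2.17012145e-04]), 'ft_force': array([ 0.20003255, -0.58379547, -0.36480436]), 'wrist_torque': array([0.01616669, 0.02944277, 0.01456937]), 'grasp_force': 0.0, 'gripper_width': 0.9993542874023872}
{'intrinsics': array([[545.53297774,   0.        , 285.29842158],
       [  0.        , 545.53297774, 215.16250822],
       [  0.        ,   0.        ,   1.        ]]), 'world_from_camera': array([[ 2.22641012e-02,  9.95756903e-01, -8.92888544e-02,
         4.55419311e-01],
       [-9.99751842e-01,  2.21079835e-02, -2.73717188e-03,
         1.80862153e-01],
       [-7.51561274e-04,  8.93276373e-02,  9.96002012e-01,
         1.26995926e+00],
       [ 0.00000000e+00,  0.00000000e+00,  0.00000000e+00,
         1.00000000e+00]])}
{'intrinsics': array([[449.87601988,   0.        , 281.90290751],
       [  0.        , 449.87601988, 201.64231895],
       [  0.        ,   0.        ,   1.        ]]), 'world_from_camera': array([[-0.64595223,  0.55846134, -0.52044851,  0.02470394],
       [-0.76336912, -0.47580832,  0.43689133,  0.65955517],
       [-0.00364682,  0.67950525,  0.73366158,  0.86390502],
       [ 0.        ,  0.        ,  0.        ,  1.        ]])}
```

View pics/top1.png

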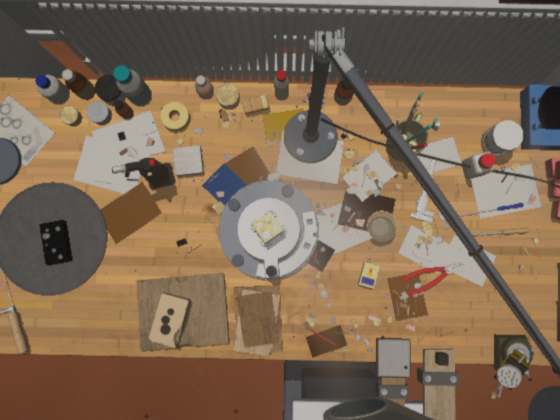

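View pics/scene1.png

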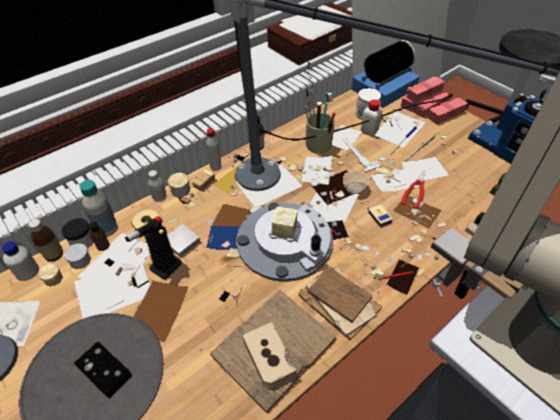

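The top view shows the stage at about (268,230) with its arm and knob pointing toward the robot, near (271,268). The lamp arm lies to the right, the matchbox is at (369,274) and the steel block at (187,161). I'll enlarge the stage and measure it.

```bash
python3 - <<'E'
from h import *
p=cv2.imread('pics/top1.png');cv2.imwrite('pics/crop1.png',cv2.resize(p[175:285,210:330],None,fx=6,fy=5.45,interpolation=cv2.INTER_CUBIC)) if 0 else cv2.imwrite('pics/crop1.png',cv2.resize(p[175:285,210:330],None,fx=5,fy=5,interpolation=cv2.INTER_CUBIC))
d=np.load('top.npy')
K=bot.calibration('top')
v,u=np.mgrid[170:300,200:340]
P=np.array([px2w('top',(a,b),d[b,a]) for a,b in zip(u.ravel(),v.ravel())])
def rep(n,lo,hi):
    m=(P[:,2]>lo)&(P[:,2]<hi);Q=P[m];print(n,len(Q),np.median(Q,0),Q.min(0),Q.max(0))
rep('base',.008,.018);rep('disc',.038,.046);rep('hi',.075,.11);rep('track',.02,.027)
m=(P[:,2]>.038)&(P[:,2]<.046)
m=(P[:,2]>.08)&(P[:,2]<.11);print(np.c_[u.ravel()[m],v.ravel()[m],P[m].round(3)][-25:])
E
```

```text
Traceback (most recent call last):
  File "h.py", line 4, in px2w
    c=bot.calibration(name);K=np.array(c['intrinsics']);T=np.array(c['world_from_camera'])
ValueError: time passes only in moves, steps and waits
```

View pics/crop1.png

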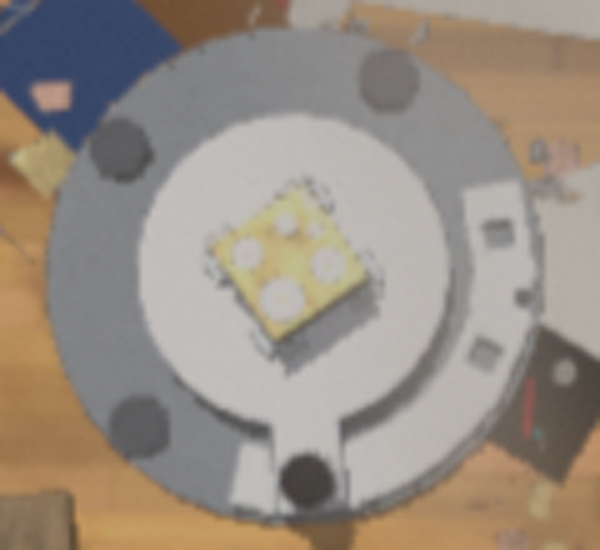

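The crop shows the knob at crop (307,480). The next hole is at (486,353), the wrong hole at (499,233), and the brass block is centred near (290,268).

```bash
cat > h.py <<'E'
import numpy as np, cv2
from functools import lru_cache
from station import bot
@lru_cache
def cal(name):
    c=bot.calibration(name);return np.array(c['intrinsics']),np.array(c['world_from_camera'])
def px2w(name,uv,depth=None,z=None,C=None):
    K,T=C or cal(name)
    r=np.array([(uv[0]-K[0,2])/K[0,0],-(uv[1]-K[1,2])/K[1,1],-1.])
    d=T[:3,:3]@r;o=T[:3,3]
    return o+d*(depth if z is None else (z-o[2])/d[2])
E
python3 - <<'E'
from h import *
d=np.load('top.npy')
v,u=np.mgrid[170:300,200:340];u=u.ravel();v=v.ravel()
P=np.array([px2w('top',(a,b),d[b,a]) for a,b in zip(u,v)])
def circ(Q):
    A=np.c_[2*Q[:,:2],np.ones(len(Q))];s=np.linalg.lstsq(A,(Q[:,:2]**2).sum(1),rcond=None)[0];return s[:2],np.sqrt(s[2]+s[0]**2+s[1]**2)
p=lambda x,y,z:px2w('top',((x+.5)/5-.5+210,(y+.5)/5-.5+175),z=z)
# base rim and disc rim by pixels
disc=np.array([p(*q,.042) for q in [(139,270),(447,270),(293,114),(183,160),(405,160),(186,382),(400,385)]]);print('disc',circ(disc))
base=np.array([p(*q,.012) for q in [(47,270),(290,27),(120,98),(460,95),(100,430),(176,494),(80,160)]]);print('base',circ(base))
c=circ(base)[0];c2=circ(disc)[0]
m=(P[:,2]>.085)&(P[:,2]<.11);Q=P[m]
hc=Q[np.hypot(*(Q[:,:2]-c2).T)<.045];hk=Q[np.hypot(*(Q[:,:2]-c2).T)>.07]
print('cube',len(hc),hc.mean(0),'knob',len(hk),hk.mean(0))
for n,x,y,z in(('knob',307,480,.092),('h1',486,353,.024),('h2',499,233,.024),('cube',290,268,.093)):
    w=p(x,y,z);print(n,w)
    for cc in(c,c2):
        e=w[:2]-cc;print('   ',np.hypot(*e),np.degrees(np.arctan2(e[1],e[0])))
E
```

```text
disc (array([0.53475119, 0.22183302]), np.float64(0.07017329833934643))
base (array([0.5343733 , 0.22268851]), np.float64(0.11417301774797099))
cube 525 [0.53416668 0.22196209 0.09203478] knob 96 [0.43982071 0.21208985 0.09165611]
knob [0.44078736 0.21214834 0.092     ]
    0.09417761752148154 -173.57411284528393
    0.09446160266874594 -174.1154106848131
h1 [0.4994087  0.13370476 0.024     ]
    0.09560664848059898 -111.45147723476052
    0.09495094638303249 -111.85250127985346
h2 [0.5544592  0.12878004 0.024     ]
    0.09603251415770982 -77.92702908072444
    0.09511710048918819 -78.04184015708142
cube [0.53179433 0.22171291 0.093     ]
    0.0027573337111363267 -159.27896209590742
    0.002959299873174516 -177.67394041722994
```

```bash
python3 - <<'E'
from h import *
d=np.load('top.npy')
for uv in [(345,65),(380,108),(410,150),(440,197),(475,250),(500,285),(530,326),(556,366)]:
    b=d[uv[1]-4:uv[1]+5,max(uv[0]-4,0):uv[0]+4];print(uv,px2w('top',uv,b[b>0].min()).round(3))
from scipy.spatial.transform import Rotation as R
s=bot.state();r=R.from_rotvec(s['eef_rot']);print(r.as_matrix().round(3))
C=np.array([.5347,.222]);
for a in(-174,-111.8):
    t=np.radians(a);k=C+.095*np.array([np.cos(t),np.sin(t)]);print(a,k)
E
```

```text
(345, 65) [0.749 0.1   0.489]
(380, 108) [0.69  0.046 0.475]
(410, 150) [ 0.63  -0.002  0.465]
(440, 197) [ 0.561 -0.049  0.454]
(475, 250) [ 0.483 -0.106  0.439]
(500, 285) [ 0.431 -0.148  0.429]
(530, 326) [ 0.369 -0.198  0.416]
(556, 366) [ 0.307 -0.243  0.404]
[[ 0.95   0.313 -0.   ]
 [ 0.313 -0.95   0.002]
 [ 0.    -0.002 -1.   ]]
-174 [0.44022042 0.2120698 ]
-111.8 [0.49942006 0.13379385]
```
Lamp arm spans between robot start and the stage: from (0.307,-0.243,0.404) continuing past... to (0.75,0.1,0.49). Where does the end lie? Image edge at (560,370). In the scene image lamp goes top right out of frame. Might end near (0.25,-0.28,0.39)... So lamp line at azimuth: at (0.307,-0.243): azimuth -38°, radius 0.39. "pass over it or keep clear." Options: passing under: TCP at z .1 with tool links at 0.3..? Wrist height unknown. Payload 3.5 arm: q: joint offsets. Tool pointing down at TCP z=.2: wrist (joint 5) maybe 0.25-0.3 above. Forearm would descend from elbow through. Passing over: TCP z≥0.5+ with grasp... fully clear: gripper above 0.49+margin 0.55. At radius 0.6, z 0.55: reachable? Likely reach limit. Then pass over with radius: line crossing at radius 0.4 has z 0.43. At radius ~0.45, TCP z 0.52 OK. Elbow even higher, fine. Or behind: the robot at x=0, lamp end — "keep clear". Rotating the other way (joint 1 from -1.356 to +0.45 through -pi)? range ±3.12; can't cross pi. -1.356→ -3.12 no.

The rows are not in the units I measure in: shifts go in mm and turns go in units of 0.2 rad. I convert before sending: -0.208 m is -208, -0.167 m is -167, -0.625 rad is -3.125.

```bash
cat > to.py <<'E'
import sys
from h import *
from scipy.spatial.transform import Rotation as R
# args: x y z yaw_deg(of tool x axis) -> shift in tool axes, turn
s=bot.state();r=R.from_rotvec(s['eef_rot']);M=r.as_matrix()
t=[float(a) for a in sys.argv[1:5]]
y=np.degrees(np.arctan2(M[1,0],M[0,0]))
dy=(t[3]-y+180)%360-180
print('t',round(s['time'],2),'pos',s['position'].round(4),'yaw',y.round(1),'q',s['q'].round(2),'f',s['ft_force'].round(1))
print('shift',(M.T@(np.array(t[:3])-s['position'])).round(4),'turn',-np.radians(dy).round(3))
E
python3 inch.py '[{"jaw":0.6,"sz":-41.7,"rz":-0.625},{"jaw":0.6,"sz":-83.4,"rz":-1.25},{"jaw":0.6,"sz":-125,"rz":-1.875},{"jaw":0.6,"sz":-167,"rz":-2.5},{"jaw":0.6,"sz":-208,"rz":-3.125}]' 40
python3 inch.py '[{"jaw":0.6,"sz":-41.7,"rz":-0.625},{"jaw":0.6,"sz":-83.4,"rz":-1.25},{"jaw":0.6,"sz":-125,"rz":-1.875},{"jaw":0.6,"sz":-167,"rz":-2.5},{"jaw":0.6,"sz":-190,"rz":-3.125}]'
python3 to.py 0.45 -0.25 0.6 140
```

```text
time: 0.52
position: [0.1951, -0.593, 0.4086]
eef_rot: [-2.794, -1.435, -0.0]
ft_force: [0.1, -1.1, 1.0]
gripper_width: 0.604
grasp_force: 0.0
time: 0.93
position: [0.1949, -0.5935, 0.5958]
eef_rot: [2.206, 2.214, -0.016]
ft_force: [-0.8, 3.2, -0.6]
gripper_width: 0.599
grasp_force: 0.0
t 0.93 pos [ 0.1949 -0.5935  0.5958] yaw 90.2 q [-1.36  0.41  1.01  2.15  0.    0.21] f [-0.8  3.2 -0.6]
shift [ 0.3425  0.2562 -0.0095] turn -0.869
```

```bash
python3 inch.py '[{"jaw":0.6,"sx":30,"sy":30,"rz":-0.625},{"jaw":0.6,"sx":60,"sy":60,"sz":5,"rz":-1.25},{"jaw":0.6,"sx":90,"sy":90,"sz":5,"rz":-1.875},{"jaw":0.6,"sx":110,"sy":120,"sz":5,"rz":-2.5},{"jaw":0.6,"sx":120,"sy":160,"sz":5,"rz":-3.125}]'
python3 to.py 0.52 -0.35 0.59 140
```

```text
time: 1.35
position: [0.3546, -0.4686, 0.5876]
eef_rot: [1.424, 2.793, -0.01]
ft_force: [1.0, -1.7, 0.9]
gripper_width: 0.6
grasp_force: 0.0
t 1.35 pos [ 0.3546 -0.4686  0.5876] yaw 126.0 q [-1.03  0.31  0.84  2.09 -0.   -0.09] f [ 1.  -1.7  0.9]
shift [-0.0011  0.2035 -0.003 ] turn -0.245
```

To row units: 0.2 m is 200, 0.16 m is 160, -0.245 rad is -1.225.

```bash
python3 inch.py '[{"jaw":0.6,"sy":40,"rz":-0.3},{"jaw":0.6,"sy":80,"rz":-0.6},{"jaw":0.6,"sy":120,"rz":-0.9},{"jaw":0.6,"sy":160,"rz":-1.225},{"jaw":0.6,"sy":200,"rz":-1.225}]'
python3 to.py 0.62 -0.15 0.58 160
```

```text
time: 1.77
position: [0.5188, -0.354, 0.5845]
eef_rot: [1.078, 2.947, -0.01]
ft_force: [0.9, -1.1, 0.8]
gripper_width: 0.603
grasp_force: 0.0
t 1.77 pos [ 0.5188 -0.354   0.5845] yaw 139.8 q [-0.7   0.41  0.98  2.14 -0.    0.  ] f [ 0.9 -1.1  0.8]
shift [0.0544 0.2212 0.0032] turn -0.352
```

```bash
python3 to.py 0.62 -0.15 0.58 160 | tail -1
```

```text
shift [0.0544 0.2212 0.0032] turn -0.352
```

```bash
python3 inch.py '[{"jaw":0.6,"sx":10,"sy":40,"sz":2,"rz":-0.35},{"jaw":0.6,"sx":20,"sy":80,"sz":2,"rz":-0.7},{"jaw":0.6,"sx":30,"sy":120,"sz":2,"rz":-1.05},{"jaw":0.6,"sx":40,"sy":160,"sz":2,"rz":-1.4},{"jaw":0.6,"sx":50,"sy":200,"sz":2,"rz":-1.75}]'
python3 to.py 0.62 0.04 0.58 170
```

```text
time: 2.18
position: [0.6093, -0.1688, 0.5812]
eef_rot: [0.547, 3.091, -0.011]
ft_force: [0.1, -0.5, 0.4]
gripper_width: 0.6
grasp_force: 0.0
t 2.18 pos [ 0.6093 -0.1688  0.5812] yaw 159.9 q [-0.37  0.42  0.99  2.14 -0.01 -0.02] f [ 0.1 -0.5  0.4]
shift [ 0.0616  0.1997 -0.0003] turn -0.176
```

To row units: 0.2 m is 200, 0.16 m is 160, -0.18 rad is -0.9.

```bash
python3 inch.py '[{"jaw":0.6,"sx":12,"sy":40,"rz":-0.2},{"jaw":0.6,"sx":24,"sy":80,"rz":-0.4},{"jaw":0.6,"sx":36,"sy":120,"rz":-0.6},{"jaw":0.6,"sx":48,"sy":160,"rz":-0.8},{"jaw":0.6,"sx":60,"sy":200,"rz":-0.9}]'
python3 to.py 0.57 0.22 0.57 186
```

```text
time: 2.6
position: [0.6215, 0.0393, 0.5797]
eef_rot: [0.27, 3.128, -0.011]
ft_force: [0.9, -0.6, 0.5]
gripper_width: 0.602
grasp_force: 0.0
t 2.6 pos [0.6215 0.0393 0.5797] yaw 170.1 q [-0.04  0.39  0.94  2.12 -0.01  0.14] f [ 0.9 -0.6  0.5]
shift [0.0817 0.1693 0.0083] turn -0.277
```

To row units: 0.17 m is 170, 0.145 m is 145, -0.277 rad is -1.385.

```bash
python3 inch.py '[{"jaw":0.6,"sx":18,"sy":36,"rz":-0.3},{"jaw":0.6,"sx":36,"sy":72,"rz":-0.6},{"jaw":0.6,"sx":54,"sy":110,"rz":-0.9},{"jaw":0.6,"sx":70,"sy":145,"sz":5,"rz":-1.2},{"jaw":0.6,"sx":82,"sy":170,"sz":8,"rz":-1.385}]'
python3 to.py 0.47 0.215 0.40 186
```

```text
time: 3.02
position: [0.5691, 0.2219, 0.5701]
eef_rot: [-0.169, 3.136, -0.01]
ft_force: [0.5, 0.1, 0.0]
gripper_width: 0.601
grasp_force: 0.0
t 3.02 pos [0.5691 0.2219 0.5701] yaw -173.8 q [ 0.27  0.35  0.86  2.08 -0.01  0.16] f [0.5 0.1 0. ]
shift [0.0993 0.005  0.1701] turn 0.003
```

```bash
python3 inch.py '[{"jaw":0.6,"sx":15,"sz":38},{"jaw":0.6,"sx":35,"sz":74},{"jaw":0.6,"sx":55,"sz":110},{"jaw":0.6,"sx":77,"sz":145},{"jaw":0.6,"sx":99,"sy":5,"sz":170}]'
python3 inch.py '[{"jaw":0.6,"sx":8,"sz":40},{"jaw":0.6,"sx":16,"sz":80},{"jaw":0.6,"sx":24,"sz":120},{"jaw":0.6,"sx":30,"sz":160},{"jaw":0.6,"sx":30,"sz":190}]'
python3 - <<'E'
from h import *
c=bot.calibration('wrist');p,d=bot.read_camera('wrist');cv2.imwrite('pics/w1.png',p[:,:,::-1]);np.save('w1.npy',d)
np.savez('w1c',K=c['intrinsics'],T=c['world_from_camera'])
E
python3 to.py 0.44 0.212 0.06 186
```

```text
time: 3.43
position: [0.4693, 0.2114, 0.3964]
eef_rot: [0.161, -3.135, 0.014]
ft_force: [-0.1, 1.2, 0.3]
gripper_width: 0.601
grasp_force: 0.0
time: 3.85
position: [0.4386, 0.2069, 0.2066]
eef_rot: [0.163, -3.134, 0.014]
ft_force: [0.2, 0.1, 0.6]
gripper_width: 0.598
grasp_force: 0.0
t 3.9 pos [0.4351 0.2056 0.2008] yaw -174.1 q [ 0.31  0.03 -0.31  1.24 -0.01  0.21] f [-2.  -0.3 -3.9]
shift [-0.0074  0.0073  0.1407] turn -0.001
```

View pics/w1.png

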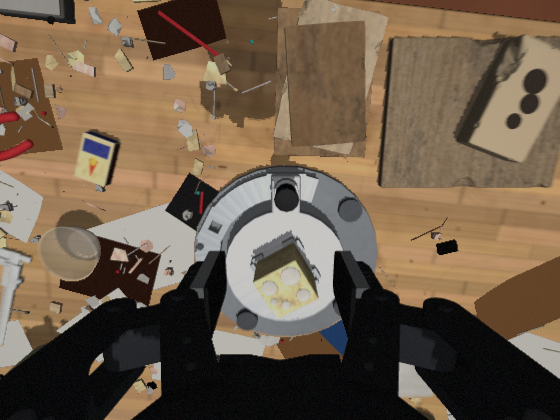

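The wrist view shows the knob at about (286,197) and the next hole at about (214,228), with clear space around the knob. I'll refine the knob position with depth.

```bash
python3 - <<'E'
from h import *
z=np.load('w1c.npz');C=(z['K'],z['T']);d=np.load('w1.npy')
v,u=np.mgrid[175:222,262:312];u=u.ravel();v=v.ravel()
P=np.array([px2w('wrist',(a,b),d[b,a],C=C) for a,b in zip(u,v)])
Q=P[(P[:,2]>.085)&(P[:,2]<.1)];print(len(Q),Q.mean(0),Q.min(0),Q.max(0))
for n,uv,h in(('knob',(286,190),.092),('h1',(214,228),.024)):print(n,px2w('wrist',uv,z=h,C=C))
E
python3 to.py 0.44 0.212 0.12 186
```

```text
488 [0.44231278 0.21334701 0.09138219] [0.43119098 0.20174868 0.08638967] [0.45456659 0.22534456 0.09356808]
knob [0.43323517 0.21202256 0.092     ]
h1 [0.50238413 0.1347365  0.024     ]
t 3.9 pos [0.4351 0.2056 0.2008] yaw -174.1 q [ 0.31  0.03 -0.31  1.24 -0.01  0.21] f [-2.  -0.3 -3.9]
shift [-0.0066  0.0067  0.0807] turn -0.001
```

```bash
python3 inch.py '[{"jaw":0.6,"sx":-7,"sy":7,"sz":30},{"jaw":0.6,"sx":-7,"sy":7,"sz":60},{"jaw":0.6,"sx":-7,"sy":7,"sz":90},{"jaw":0.6,"sx":-7,"sy":7,"sz":90},{"jaw":0.6,"sx":-7,"sy":7,"sz":90}]'; python3 to.py 0.4415 0.2127 0.061 186
```

```text
time: 4.32
position: [0.4474, 0.2144, 0.1199]
eef_rot: [0.162, -3.135, 0.013]
ft_force: [-0.0, 0.0, 0.0]
gripper_width: 0.598
grasp_force: 0.0
t 4.32 pos [0.4474 0.2144 0.1199] yaw -174.1 q [ 0.32  0.11 -0.4   1.06 -0.01  0.22] f [-0.  0.  0.]
shift [ 0.0059 -0.0006  0.0589] turn -0.002
```

To row units: 0.059 m is 59, 0.04 m is 40.

```bash
python3 inch.py '[{"jaw":0.6,"sx":6,"sz":20},{"jaw":0.6,"sx":6,"sz":40},{"jaw":0.6,"sx":6,"sz":59},{"jaw":0.6,"sx":6,"sz":59},{"jaw":0.6,"sx":6,"sz":59}]'; python3 inch.py '[{"jaw":0.1},{"jaw":0.0},{"jaw":0},{"jaw":0},{"jaw":0}]' 60; python3 to.py 0.4415 0.2127 0.061 186
```

```text
time: 4.73
position: [0.4439, 0.2141, 0.0632]
eef_rot: [-0.162, 3.135, -0.011]
ft_force: [0.3, 0.9, -0.1]
gripper_width: 0.597
grasp_force: 0.0
time: 5.15
position: [0.4433, 0.214, 0.0622]
eef_rot: [-0.162, 3.135, -0.011]
ft_force: [0.6, 0.8, -0.7]
gripper_width: 0.005
grasp_force: 0.0
t 5.15 pos [0.4433 0.214  0.0622] yaw -174.1 q [ 0.32  0.16 -0.48  0.93 -0.01  0.22] f [ 0.6  0.8 -0.7]
shift [ 0.0019 -0.001   0.0012] turn -0.001
```

```bash
python3 - <<'E'
from h import *
p,d=bot.read_camera('wrist');q,_=bot.read_camera('scene')
cv2.imwrite('pics/w2.png',np.hstack([p[150:420,140:440],cv2.resize(q[190:290,230:360],(350,270),interpolation=cv2.INTER_CUBIC)])[:,:,::-1])
E
```

```text
(no output)
```

View pics/w2.png

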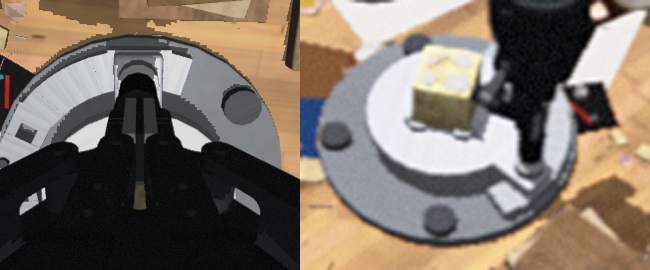

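Combined view: the fingers are shut at crop (138,130), and a black shape over the boss at about (138,75) may be the knob. I'll check it with depth.

```bash
python3 - <<'E'
from h import *
c=bot.calibration('wrist');C=(np.array(c['intrinsics']),np.array(c['world_from_camera']))
p,d=bot.read_camera('wrist');cv2.imwrite('pics/w3.png',cv2.resize(p[190:310,210:345],None,fx=5,fy=5,interpolation=cv2.INTER_CUBIC)[:,:,::-1])
print(C[1][:3,3])
for v in range(196,300,5):print(v,d[v,278].round(3),px2w('',(278,v),d[v,278],C=C).round(3),px2w('',(268,v),d[v,268],C=C).round(3))
E
```

```text
[0.37458169 0.20898376 0.23616279]
196 0.231 [0.429 0.212 0.011] [0.43  0.204 0.012]
201 0.22 [0.43  0.212 0.023] [0.43  0.205 0.024]
206 0.203 [0.428 0.212 0.041] [0.429 0.206 0.041]
211 0.2 [0.431 0.212 0.044] [0.432 0.206 0.043]
216 0.191 [0.431 0.212 0.054] [0.433 0.206 0.05 ]
221 0.191 [0.434 0.213 0.054] [0.435 0.207 0.054]
226 0.179 [0.433 0.213 0.067] [0.434 0.207 0.065]
231 0.169 [0.432 0.213 0.077] [0.434 0.207 0.072]
236 0.162 [0.432 0.213 0.084] [0.434 0.208 0.081]
241 0.157 [0.433 0.213 0.089] [0.433 0.208 0.09 ]
246 0.156 [0.435 0.213 0.091] [0.435 0.208 0.092]
251 0.146 [0.433 0.213 0.101] [0.433 0.209 0.102]
256 0.139 [0.432 0.213 0.108] [0.433 0.209 0.107]
261 0.135 [0.433 0.213 0.112] [0.433 0.209 0.113]
266 0.13 [0.432 0.213 0.117] [0.433 0.209 0.118]
271 0.126 [0.432 0.213 0.122] [0.433 0.209 0.121]
276 0.122 [0.433 0.213 0.126] [0.433 0.21  0.126]
281 0.118 [0.432 0.214 0.13 ] [0.433 0.21  0.129]
286 0.118 [0.434 0.214 0.131] [0.432 0.21  0.135]
291 0.117 [0.436 0.214 0.131] [0.432 0.21  0.138]
296 0.119 [0.438 0.214 0.13 ] [0.432 0.21  0.141]
```

View pics/w3.png

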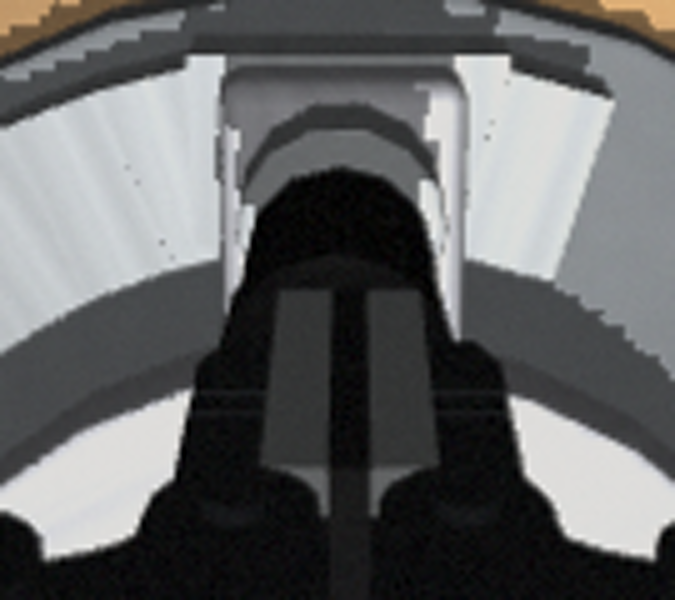

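The knob's rounded cap shows at crop (340,260), and the shut pads seem to end right on top of it at about (340,290). I'll check where the fingertips really are relative to the reported TCP.

```bash
python3 - <<'E'
from h import *
z=np.load('w1c.npz');C=(z['K'],z['T']);d=np.load('w1.npy');print(C[0][0,0],C[1][:3,3])
v,u=np.mgrid[235:330:3,185:380:3];u=u.ravel();v=v.ravel()
P=np.array([px2w('',(a,b),d[b,a],C=C) for a,b in zip(u,v)])
m=(P[:,2]>.13);Q=P[m];i=np.argsort(Q[:,2])[:14];print(np.c_[u[m][i],v[m][i],Q[i].round(3)])
s=bot.state();print(s['position'],s['gripper_width'],s['grasp_force'],s['joint_torque'].round(2),s['ft_force'])
E
```

```text
320.187484127278 [0.37117119 0.20232775 0.38144161]
[[2.24e+02 2.53e+02 4.33e-01 1.82e-01 2.44e-01]
 [3.35e+02 2.56e+02 4.29e-01 2.33e-01 2.44e-01]
 [3.35e+02 2.53e+02 4.28e-01 2.33e-01 2.45e-01]
 [3.35e+02 2.62e+02 4.32e-01 2.33e-01 2.45e-01]
 [2.24e+02 2.56e+02 4.34e-01 1.82e-01 2.45e-01]
 [3.35e+02 2.59e+02 4.30e-01 2.33e-01 2.46e-01]
 [3.35e+02 2.71e+02 4.36e-01 2.34e-01 2.46e-01]
 [3.35e+02 2.65e+02 4.33e-01 2.33e-01 2.46e-01]
 [3.35e+02 2.68e+02 4.34e-01 2.33e-01 2.46e-01]
 [2.24e+02 2.59e+02 4.35e-01 1.82e-01 2.46e-01]
 [2.24e+02 2.62e+02 4.37e-01 1.82e-01 2.46e-01]
 [3.35e+02 2.74e+02 4.37e-01 2.34e-01 2.46e-01]
 [2.24e+02 2.65e+02 4.38e-01 1.82e-01 2.47e-01]
 [2.24e+02 2.74e+02 4.42e-01 1.83e-01 2.47e-01]]
[0.442779   0.21378449 0.06159091] 0.00427061740301884 0.0 [ 0.000e+00 -3.396e+01  2.512e+01 -0.000e+00 -2.000e-02 -0.000e+00] [-0.42360056 -0.21055809  0.2164397 ]
```

The depth data puts the actual fingertips about 30 mm behind the reported TCP in both views, so the grip closed just above the knob. I'll reopen and go 30 mm lower while watching the force.

```bash
python3 inch.py '[{"jaw":0.6,"sz":-10},{"jaw":0.6,"sz":-10},{"jaw":0.6,"sz":-10},{"jaw":0.6,"sz":-10},{"jaw":0.6,"sz":-10}]';  python3 inch.py '[{"jaw":0.6,"sz":10},{"jaw":0.6,"sz":20},{"jaw":0.6,"sz":25},{"jaw":0.6,"sz":25},{"jaw":0.6,"sz":25}]';python3 to.py 0.4425 0.213 0.033 186
```

```text
time: 5.72
position: [0.4427, 0.2138, 0.0715]
eef_rot: [-0.162, 3.136, -0.012]
ft_force: [0.3, 1.1, -0.0]
gripper_width: 0.6
grasp_force: 0.0
time: 6.13
position: [0.4417, 0.2133, 0.0453]
eef_rot: [0.162, -3.136, 0.013]
ft_force: [0.0, -0.1, 0.2]
gripper_width: 0.599
grasp_force: 0.0
t 6.13 pos [0.4417 0.2133 0.0453] yaw -174.1 q [ 0.32  0.18 -0.5   0.89 -0.01  0.22] f [ 0.  -0.1  0.2]
shift [-0.0007 -0.0003  0.0123] turn -0.001
```

To row units: 0.012 m is 12, 0.006 m is 6.

```bash
python3 inch.py '[{"jaw":0.6,"sz":6},{"jaw":0.6,"sz":12},{"jaw":0.6,"sz":12}]';  python3 inch.py '[{"jaw":0.2},{"jaw":0.2},{"jaw":0.0},{"jaw":0},{"jaw":0}]' 60;python3 to.py 0.4425 0.213 0.046 186
```

```text
time: 6.38
position: [0.4419, 0.2133, 0.0333]
eef_rot: [0.162, -3.137, 0.012]
ft_force: [0.0, 0.7, -0.4]
gripper_width: 0.601
grasp_force: 0.0
time: 6.8
position: [0.4429, 0.2135, 0.0348]
eef_rot: [-0.162, 3.136, -0.012]
ft_force: [-1.2, -1.2, 3.5]
gripper_width: 0.235
grasp_force: 58.6
t 6.8 pos [0.4429 0.2135 0.0348] yaw -174.1 q [ 0.32  0.19 -0.51  0.86 -0.01  0.22] f [-1.2 -1.2  3.5]
shift [ 0.0005 -0.0006 -0.0112] turn -0.002
```

To row units: -0.0135 m is -13.5, -0.008 m is -8.

```bash
python3 inch.py '[{"jaw":0,"sz":-4},{"jaw":0,"sz":-8},{"jaw":0,"sz":-13.5},{"jaw":0,"sz":-13.5},{"jaw":0,"sz":-13.5}]';python3 to.py 0.4425 0.213 0.046 186
```

```text
time: 7.22
position: [0.4428, 0.2135, 0.0477]
eef_rot: [-0.162, 3.136, -0.012]
ft_force: [4.0, -0.5, -10.1]
gripper_width: 0.237
grasp_force: 58.9
t 7.22 pos [0.4428 0.2135 0.0477] yaw -174.1 q [ 0.32  0.18 -0.5   0.89 -0.01  0.22] f [  4.   -0.5 -10.1]
shift [ 0.0003 -0.0005  0.0017] turn -0.002
```

To row units: -0.0455 m is -45.5, -0.037 m is -37, -0.5 rad is -2.5.

```bash
python3 inch.py '[{"jaw":0,"sx":-0.5,"sy":-9.5,"rz":-0.5},{"jaw":0,"sx":-1.9,"sy":-18.9,"rz":-1},{"jaw":0,"sx":-4.2,"sy":-28.1,"rz":-1.5},{"jaw":0,"sx":-7.5,"sy":-37,"rz":-2},{"jaw":0,"sx":-11.6,"sy":-45.5,"rz":-2.5}]';python3 inch.py '[{"jaw":0}]';python3 to.py 0.4425 0.213 0.046 186
```

```text
time: 7.63
position: [0.4584, 0.1695, 0.0477]
eef_rot: [0.94, -2.996, 0.01]
ft_force: [2.8, 1.2, -10.0]
gripper_width: 0.232
grasp_force: 59.1
time: 7.72
position: [0.4588, 0.1688, 0.0477]
eef_rot: [0.934, -2.998, 0.011]
ft_force: [2.3, 0.5, -9.7]
gripper_width: 0.235
grasp_force: 59.1
t 7.72 pos [0.4588 0.1688 0.0477] yaw -145.4 q [ 0.23  0.17 -0.5   0.89 -0.01 -0.38] f [ 2.3  0.5 -9.7]
shift [-0.0116  0.0456  0.0014] turn 0.499
```

```bash
python3 inch.py '[{"jaw":0,"sx":-0.5,"sy":-9.5,"rz":-0.5},{"jaw":0,"sx":-1.9,"sy":-18.9,"rz":-1},{"jaw":0,"sx":-4.2,"sy":-28.1,"rz":-1.5},{"jaw":0,"sx":-7.5,"sy":-37,"rz":-2},{"jaw":0,"sx":-9.4,"sy":-41.3,"rz":-2.25}]';python3 inch.py '[{"jaw":0,"sz":2},{"jaw":0,"sz":2}]';python3 inch.py '[{"jaw":0.33,"sz":2},{"jaw":0.33,"sz":4},{"jaw":0.33,"sz":6},{"jaw":0.33,"sz":6}]';python3 - <<'E'
from h import *
c=bot.calibration('wrist');p,d=bot.read_camera('wrist');cv2.imwrite('pics/w4.png',p[150:420,80:480,::-1]);np.save('w4.npy',d)
np.savez('w4c',K=c['intrinsics'],T=c['world_from_camera'])
E
python3 to.py 0.4425 0.213 0.046 248
```

```text
time: 8.13
position: [0.4889, 0.1407, 0.0476]
eef_rot: [1.577, -2.711, 0.009]
ft_force: [1.0, 0.6, -9.9]
gripper_width: 0.227
grasp_force: 59.2
time: 8.3
position: [0.489, 0.1407, 0.0456]
eef_rot: [1.572, -2.715, 0.011]
ft_force: [2.4, -1.9, -9.8]
gripper_width: 0.236
grasp_force: 59.2
time: 8.63
position: [0.4907, 0.1413, 0.0412]
eef_rot: [1.578, -2.715, 0.012]
ft_force: [-0.5, -0.1, 0.1]
gripper_width: 0.33
grasp_force: 0.0
t 8.68 pos [0.4906 0.1413 0.0412] yaw -119.7 q [ 0.16  0.22 -0.47  0.89 -0.01 -0.89] f [ 0.3 -0.7 -0.2]
shift [-0.0385  0.0773 -0.0054] turn -0.134
```

View pics/w4.png

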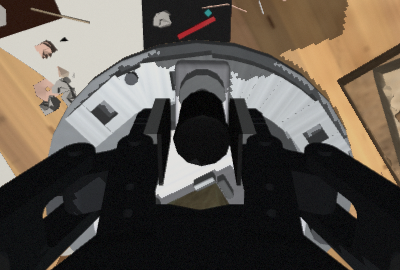

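The knob stands free between the slightly open fingers at crop (200,130). One hole is visible on the left at (104,113) and one on the right at (313,132), which should be the wrong hole and home. I'll verify that.

```bash
python3 - <<'E'
from h import *
z=np.load('w4c.npz');C=(z['K'],z['T']);d=np.load('w4.npy')
for uv in((184,263),(393,282)):
    w=px2w('',uv,z=.024,C=C);e=w[:2]-[.5347,.222];print(w,np.hypot(*e),np.degrees(np.arctan2(e[1],e[0])))
v,u=np.mgrid[235:320,250:310];u=u.ravel();v=v.ravel()
P=np.array([px2w('',(a,b),d[b,a],C=C) for a,b in zip(u,v)])
Q=P[(P[:,2]>.095)&(P[:,2]<.108)];w=Q.mean(0);e=w[:2]-[.5347,.222];print('knob',len(Q),w,np.degrees(np.arctan2(e[1],e[0])),np.percentile(Q[:,2],[5,50,95]))
E
```

```text
[0.55667877 0.13036321 0.024     ] 0.09423570285233741 -76.51258183835694
[0.44357435 0.21007035 0.024     ] 0.09190321781177631 -172.54158029657705
knob 2473 [0.48876213 0.14013713 0.10031921] -119.29923921844441 [0.09840806 0.1004666  0.10144905]
```

To row units: -0.0123 m is -12.3, -0.0105 m is -10.5, -0.09 rad is -0.45.

```bash
python3 inch.py '[{"jaw":0.33,"sy":-3,"rz":-0.15},{"jaw":0.33,"sx":-0.2,"sy":-5.7,"rz":-0.3},{"jaw":0.33,"sx":-0.4,"sy":-8.5,"rz":-0.45},{"jaw":0.33,"sx":-0.6,"sy":-10.5,"rz":-0.55},{"jaw":0.33,"sx":-0.8,"sy":-12.3,"rz":-0.65}]'
for i in 1 2; do python3 inch.py '[{"jaw":0.33,"sy":-1,"rz":-0.05},{"jaw":0.33,"sy":-2,"rz":-0.1},{"jaw":0.33,"sy":-2,"rz":-0.1}]'; done
cat > kn.py <<'E'
from h import *
c=bot.calibration('wrist');C=(np.array(c['intrinsics']),np.array(c['world_from_camera']));p,d=bot.read_camera('wrist')
import sys;cv2.imwrite('pics/'+sys.argv[1],p[150:420,80:480,::-1])
v,u=np.mgrid[225:340,255:308];u=u.ravel();v=v.ravel()
P=np.array([px2w('',(a,b),d[b,a],C=C) for a,b in zip(u,v)])
Q=P[(P[:,2]>.086)&(P[:,2]<.108)];h=np.percentile(Q[:,2],70);Q=Q[abs(Q[:,2]-h)<.004];w=Q.mean(0);e=w[:2]-[.5347,.222];print('knob',len(Q),w,'ang',np.degrees(np.arctan2(e[1],e[0])),'top',h)
E
python3 kn.py w5.png
```

```text
time: 9.1
position: [0.5001, 0.1362, 0.0408]
eef_rot: [1.752, -2.603, 0.008]
ft_force: [-1.2, 0.0, -0.1]
gripper_width: 0.334
grasp_force: 0.7
time: 9.35
position: [0.5034, 0.1345, 0.0408]
eef_rot: [1.777, -2.588, 0.012]
ft_force: [-1.2, -0.9, -0.3]
gripper_width: 0.332
grasp_force: 0.5
time: 9.6
position: [0.5053, 0.1338, 0.0408]
eef_rot: [1.803, -2.57, 0.012]
ft_force: [-0.3, -0.8, 0.8]
gripper_width: 0.327
grasp_force: 0.4
knob 2042 [0.50283227 0.13349087 0.0913609 ] ang -109.80142441901984 top 0.09179377015205706
```

The knob top is back at 92 mm, so the pin has dropped. I'll open, retreat upward and check.

To row units: 0.003 m is 3.

```bash
python3 inch.py '[{"jaw":0.5,"sy":3},{"jaw":0.5,"sy":3},{"jaw":0.6,"sy":3},{"jaw":0.6,"sy":3}]'; python3 inch.py '[{"jaw":0.6,"sz":-20},{"jaw":0.6,"sz":-60},{"jaw":0.6,"sz":-100},{"jaw":0.6,"sz":-140},{"jaw":0.6,"sz":-140}]'
python3 inch.py '[{"jaw":0.6},{"jaw":0.6}]'
python3 - <<'E'
from h import *
c=bot.calibration('wrist');C=(np.array(c['intrinsics']),np.array(c['world_from_camera']));p,d=bot.read_camera('wrist')
cv2.imwrite('pics/w6.png',p[:,:,::-1])
v,u=np.mgrid[130:270,200:360];u=u.ravel();v=v.ravel()
P=np.array([px2w('',(a,b),d[b,a],C=C) for a,b in zip(u,v)])
e=P[:,:2]-[.5347,.222];r=np.hypot(*e.T);Q=P[(P[:,2]>.08)&(P[:,2]<.11)&(r>.075)];w=Q.mean(0);e=w[:2]-[.5347,.222]
print(len(Q),w,np.percentile(Q[:,2],[10,50,90]),np.degrees(np.arctan2(e[1],e[0])))
B=P[(P[:,2]>.088)&(P[:,2]<.098)&(r<.045)];print('block',len(B),B.mean(0),np.std(B[:,2]))
E
```

```text
time: 9.98
position: [0.5025, 0.1351, 0.0408]
eef_rot: [1.803, -2.57, 0.012]
ft_force: [0.8, -0.2, 1.0]
gripper_width: 0.598
grasp_force: 0.0
time: 10.4
position: [0.5083, 0.137, 0.1898]
eef_rot: [-1.797, 2.562, -0.023]
ft_force: [1.0, -0.1, -0.3]
gripper_width: 0.598
grasp_force: 0.0
time: 10.57
position: [0.5019, 0.136, 0.1807]
eef_rot: [1.803, -2.57, 0.012]
ft_force: [-0.2, 0.7, -0.3]
gripper_width: 0.6
grasp_force: 0.0
587 [0.50211327 0.13393026 0.09125241] [0.0903036  0.09150095 0.09236286] -110.30500036383945
block 26 [0.51923717 0.19574413 0.09010199] 0.0009759867325835154
```

View pics/w6.png

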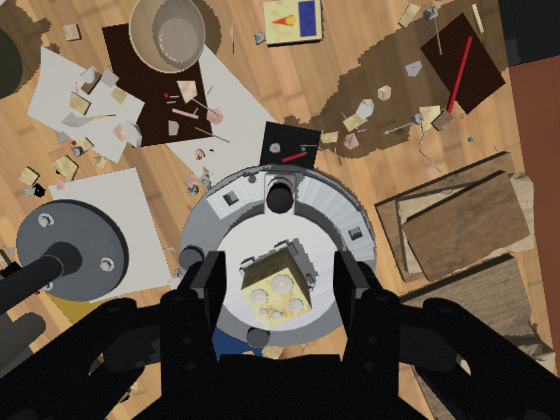

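The knob top is at 91.5 mm, the same as at the start. The empty home hole is at (355,234) and the wrong hole at (230,198), one on each side of the arm. The brass block is upright in its nest near (278,290), and the gripper touches nothing.

```bash
python3 -c "
from station import bot
print(bot.finish_job())"
```

```text
the job is handed in; nothing more can be done
None
```

I turned the stage to the next hole and handed the job in at about 10.6 s. In the last camera check the plunger was fully home there, the brass block was upright in its nest and the gripper was clear, but no verdict came back.

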